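# Take the tiffin apart for washing

### The arm

A 6-joint arm with a two-finger parallel gripper is mounted at the origin on a cart in front of the work surface, level with it; the furniture and walls round the work are solid. World frame = base frame: x ahead of the robot, y to its left, z up, the work surface at z = 0. Lengths are in m, angles in rad, forces in N, time in s.
With the tool pointing down it reaches from about 0.35 to 0.925 m from the base axis. Payload 6.4 kg.
Tool frame: the origin (TCP) lies where the fingers leave the gripper's body, on its centre line; the fingertips stand 97 mm ahead of it and the grasp point (between the pads) lies 78 mm ahead of it; z points along the fingers, y is the line along which they close (so a half turn about z gives the same grasp; the last joint's range is limited). The gripper opens to 94 mm and grips with 3 to 60 N. Pads are 16 mm wide; open, the fingers measure 119 mm over their backs; the gripper's body (75 mm by 177 mm) begins 78 mm behind the grasp point.
Start: joints at [-1.308, 0.245, 1.558, -0, 1.339, -0.174], TCP at [0.275, -0.589, 0.303] pointing down, gripper open.
Joint ranges: [-3.13, 3.13], [-1.02, 2.26], [0.13, 2.54], [-0.95, 4.09], [0.21, 2.88], [-2.74, 2.74]. Speed limits (rad/s): [2.57, 2.57, 3.14, 3.14, 3.14, 3.14].

### API

Orientations are given as a unit quaternion [w, x, y, z].
In Python, from bench import observe, capture, camera_info, sign_off gives the robot as it stands.
- The arm moves only by the shell command python3 -m pendant 'ROWS' [FORCE]. ROWS is JSON, a list of rows, each an object of numbers: "ax", "ay", "az": the turn, a rotation vector about the tool's x, y, z as a fraction of full scale; "x", "y", "z": the shift along the tool's x, y, z as a fraction of full scale; "gripper": the opening, from 0 (shut) to 1 (fully open). In form: [{"ax": .., "ay": .., "az": .., "x": .., "y": .., "z": .., "gripper": ..}, ...]. A call has 1 to 5 rows; each row is the pose to reach, as a shift and turn from the pose commanded when the call began, along the tool's axes at that moment; what a row does not reach only later rows make up. Full scale, the value 1, is 300 mm for a shift and 90 degrees for a turn. A row lasts 1/12 s, in which the tool goes at most 41.7 mm and 7.16 degrees, less where a joint would pass 70% of its speed; a pose out of reach is approached as far as the arm can. A call with a number of a shift or a turn outside -1 to 1 is refused whole. A call with a gripper value outside its range is refused whole. The fingers move at their own pace and stop on an object; FORCE is the grip in N (left out, the last holds). Time passes only in rows, so rows that repeat a pose let the fingers close. It gives the time, the measured TCP pose, the force, the opening and the grip force at its end, in the units of the state.
- observe(): the state, without advancing time (a new reading comes with each control period).
- capture(name): name is "scene" or "side" or "wrist"; returns (picture, depth): 480x640x3 uint8, red, green, blue; 480x640 float32, m along the optical axis (not along the pixel's ray), 0 where there is no reading.
- camera_info(name): a dict with "fx", "fy", "cx", "cy" (pixels), "D" ([k1, k2, p1, p2, k3] as OpenCV has them; the pictures are not rectified), "R" (3x3) and "t" (3): a world point X has camera coordinates R X + t. Camera axes: x right, y down, z forward; pixel columns grow to the right and rows downward; lengths in m; the calibration is good to about 2 mm. A picture is of the moment at which its call begins: read the wrist's pose just before it. camera_info takes no time and is no camera call; for the wrist camera it gives the pose at the moment of the call.
- sign_off(): hands the job in; it is judged then, once.
The state is a dict: "clock": time; "joints": joint angles; "joint_velocities": joint speeds; "joint_efforts": joint torques, N m; "tool_pos": TCP position; "eef_rot": TCP orientation; "wrist_force": force on the tool from outside, world axes, zero at the start; "wrist_torque": the same for the moment, N m; "opening": finger opening in m; "gripper_force": force on a finger pad.
Only numpy, scipy, OpenCV 4.12 (cv2) and the standard library are available. Lean on these libraries where they do the work, as an engineer would, in place of code of your own. Each camera call takes 0.05 s, during which the arm holds its last target. There are 200 camera calls.

### The job

Take apart the small steel two-tier tiffin with the blue knob: first lift off its lid and set it, knob up, on the blue draining mat, then lift the upper tin out of the lower one and stand it upright on the mat beside the lid. Set both parts down gently, wholly on the mat, and leave the lower tin standing where it is.

Things in the scene. Friction and masses are not known exactly. Their poses are not given: they have to be found in the camera images.
- tiffin_lid: Round steel lid, 63 mm across, loose on the upper tin, with a blue knob 18 mm across in its middle. Origin: centre of the plug's underside, z up. Heights: plug (49 mm across, 2 mm of play in the tin) 0 to 6 mm, disc 6 to 11, knob 11 to 36 (full width 16 to 34). Put down, it stands level on the plug. About 60 g. At the start its origin is 46 mm above the upper tin's.
- upper_tin: Upper steel tin with a blue band, open-topped, 52 mm high, 60 mm across, wall 2.5 mm. Origin: centre of its underside, z up. Its foot (49 mm across, z 0 to 6 mm) sits with 2 mm of play in the lower tin's mouth; its body (z 6 to 52) rests on that rim. Not clipped: it lifts straight out. About 140 g. At the start its origin is 44 mm above the lower tin's.
- lower_tin: Lower steel tin of the tiffin, 60 mm outside diameter, 50 mm high, with a blue band, standing loose on the worktop. Origin: centre of its underside, z up. About 220 g. (Wall cabinets hang 0.50 m above the worktop to the left and behind it, left of about the line from world x 0.43, y 0.31 to x 0.64, y 0.21 m: do not lift high there.)
- mat: Blue rectangular draining mat with thin white ribs, 200 mm (its x) by 140 mm (its y), 8 mm thick, stiff, lying flat and fast on the worktop, empty. Origin: centre of its underside; top face at z = 8 mm. (In the way to its right: the fixed tap, 350 mm high, over world x 0.36 to 0.58, y -0.30 to -0.62 m; from a start beyond it, draw in or rise before swinging past.)
Things that resemble listed ones, but are neither listed nor needed, are in the scene too. Leave any purple or turquoise look-alike of the tiffin_lid alone.

How it is judged:
By the outcome, as a careful person would: the job done as asked, in the order asked, and still so for the second after the job is handed in, with the robot touching nothing.
It also fails if it takes over 53 s, if anything falls off the work surface, if the arm or the gripper's body presses on something with over 40 N, if the wrist force passes 120 N, or if a joint passes its speed limit or range.

## Working session

There is one attempt and no reset: what is moved stays moved. The work goes in short steps, Python scripts to look and compute and a shell command to move; the robot and the scene stay as the last step left them, time stands still between calls to the robot, and variables do not carry over. Pictures are saved under pics/ and viewed, at most 10 in all, crops included, and the job is handed in when it is done.

```bash
mkdir -p pics; ls; cat > h.py <<'E'
import numpy as np, cv2
from bench import observe, capture, camera_info, sign_off
def ray(c,uv):
    K=np.array([[c['fx'],0,c['cx']],[0,c['fy'],c['cy']],[0,0,1]])
    p=cv2.undistortPoints(np.array(uv,float).reshape(-1,1,2),K,np.array(c['D'])).reshape(-1,2)
    R=np.array(c['R']);t=np.array(c['t'])
    return -R.T@t, np.c_[p,np.ones(len(p))]@R
def plane(c,uv,z):
    o,d=ray(c,uv); return o+d*((z-o[2])/d[:,2])[:,None]
E
python3 - <<'E'
from h import *
for n in ("scene","side"):
    p,d=capture(n); np.savez(""+n+".npz",p=p,d=d); cv2.imwrite(f"pics/{n}0.png",p[:,:,::-1])
    c=camera_info(n);print(n,-np.array(c['R']).T@c['t'],np.array(c['R'])[2])
s=observe();print(s)
E
```

```text
pics
scene [-0.13667043  0.73945779  0.48434005] [ 0.64410529 -0.66060156 -0.38566041]
side [ 0.838973   -0.28788553  0.77500871] [-0.37116876  0.46173134 -0.8056289 ]
{'clock': 0.1, 'joints': array([-1.30808234e+00,  2.45743286e-01,  1.55882929e+00,  2.39657165e-05,
        1.33867276e+00, -1.74077508e-01]), 'joint_velocities': array([-0.00271268, -0.0025626 , -0.00154211, -0.00042977,  0.00221985,
        0.00043999]), 'joint_efforts': array([-2.31275208e-04, -4.16915238e+01, -3.15525734e+01,  6.86753425e-02,
        3.09486408e-02, -3.71812439e-05]), 'tool_pos': array([ 0.27490293, -0.58862149,  0.30168978]), 'eef_rot': array([-8.26051142e-04,  9.76246555e-01,  2.16660981e-01, -2.49624617e-05]), 'wrist_force': array([-1.01097102,  0.70793294, -0.29241096]), 'wrist_torque': array([-0.00398927,  0.05956707,  0.02769216]), 'gripper_force': 0.0, 'opening': 0.09359709659386345}
```

View pics/scene0.png

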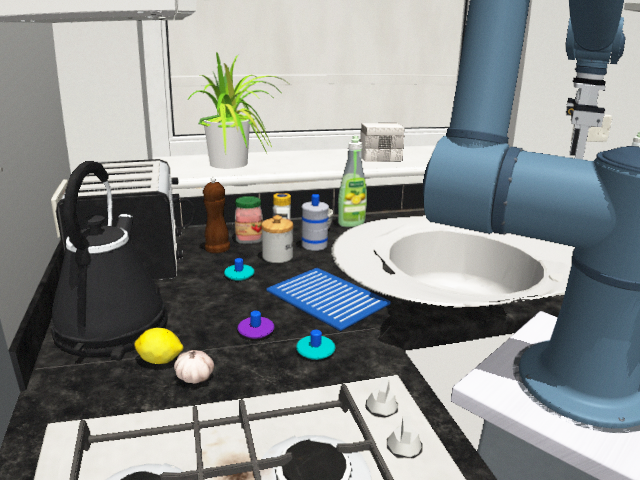

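View pics/side0.png

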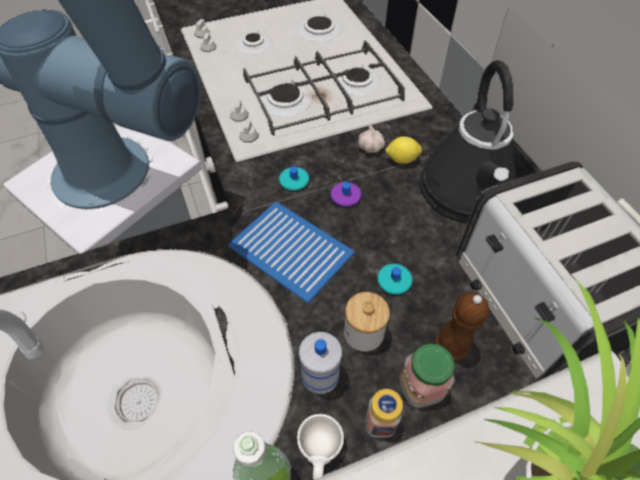

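```bash
python3 - <<'E'
from h import *
def near(c,nm,uv,r=3):
    d=np.load(nm+".npz")['d'];u,v=uv;o,D=ray(c,[uv]);z=np.median(d[v-r:v+r+1,u-r:u+r+1]);return (o+D*z)[0].round(3)
cs={n:camera_info(n) for n in("scene","side")}
for n,seed in(("scene",(315,200)),("side",(321,346))):
    p=np.load(n+".npz")['p'];h=cv2.cvtColor(p,cv2.COLOR_RGB2HSV)
    m=cv2.inRange(h,(100,140,60),(125,255,255))
    k,l,st,ce=cv2.connectedComponentsWithStats(m)
    for i in range(1,k):
        if st[i,4]>60: print(n,st[i],ce[i].round(1),plane(cs[n],[ce[i]],.115)[0].round(4),near(cs[n],n,tuple(ce[i].round().astype(int))))
    # mat outline
    mm=np.zeros_like(m); 
    i=max(range(1,k),key=lambda i:st[i,4] if (st[i,0]>150 and st[i,2]>70) else 0)
    pts=np.argwhere(l==i)[:,::-1]
    w=plane(cs[n],pts.astype(float),.008)[:,:2].astype(np.float32)
    r=cv2.minAreaRect(w);print("mat",r,cv2.boxPoints(r).round(3).tolist())
for nm,uv in (("canister",(366,308)),("mug",(321,440)),("jar",(432,362)),("yellow",(387,402)),("soap",(249,443)),("teal",(396,280)),("pepper",(470,308))):
    print(nm,near(cs['side'],'side',uv))
E
```

```text
scene [311 194   9  12  92] [314.9 199. ] [ 0.6616 -0.0624  0.115 ] [ 0.656 -0.057  0.117]
scene [302 217  26   6  74] [314.2 220.4] [0.5633 0.0374 0.115 ] [ 0.641 -0.04   0.075]
scene [302 238  26   6  65] [314.  240.8] [0.4869 0.1135 0.115 ] [ 0.64  -0.04   0.024]
scene [234 258  10  13 106] [238.3 263.9] [0.5011 0.2762 0.115 ] [0.652 0.168 0.028]
scene [ 266  268  125   63 2745] [328.3 299. ] [0.3167 0.2526 0.115 ] [0.447 0.113 0.009]
scene [250 310  11  18 162] [255.3 318.2] [0.3471 0.3641 0.115 ] [0.46  0.277 0.03 ]
scene [310 329  12  18 174] [315.4 337.4] [0.2579 0.3376 0.115 ] [0.349 0.245 0.031]
mat ((0.45993638038635254, 0.10316406190395355), (0.14677491784095764, 0.20543693006038666), 89.45716094970703) [[0.3569999933242798, 0.03099999949336052], [0.5619999766349792, 0.028999999165534973], [0.5630000233650208, 0.17599999904632568], [0.3580000102519989, 0.17800000309944153]]
side [290 166   8  13  84] [293.3 172. ] [0.4118 0.1793 0.115 ] [0.358 0.237 0.033]
side [343 182   7  13  81] [346.1 187.9] [0.511 0.208 0.115] [0.47  0.269 0.033]
side [ 229  203  125   99 3324] [292.  252.8] [0.5257 0.0405 0.115 ] [0.475 0.094 0.007]
side [392 267   9  14 102] [395.8 273.2] [0.6791 0.112  0.115 ] [0.659 0.162 0.034]
side [315 340  11  15 130] [320.2 346.7] [ 0.662  -0.0589  0.115 ] [ 0.665 -0.063  0.125]
mat ((0.46542370319366455, 0.10012495517730713), (0.140838623046875, 0.20051997900009155), 89.80172729492188) [[0.36500000953674316, 0.029999999329447746], [0.5649999976158142, 0.028999999165534973], [0.5659999847412109, 0.17000000178813934], [0.36500000953674316, 0.17100000381469727]]
canister [0.673 0.041 0.097]
mug [ 0.727 -0.139  0.008]
jar [0.799 0.028 0.099]
yellow [ 0.78  -0.06   0.096]
soap [ 0.703 -0.232  0.233]
teal [0.663 0.16  0.016]
pepper [0.804 0.103 0.157]
```

```bash
cat > go.py <<'E'
import sys
from h import *
from scipy.spatial.transform import Rotation as Ro
def axes():
    s=observe();q=s['eef_rot'];return s,Ro.from_quat(np.r_[q[1:],q[0]])
if __name__=="__main__":   # chain of targets x,y,z(grasp point),heading of tool y in deg ; prints fractions from current pose
    s,R=axes();p=s['tool_pos']
    print('t',round(s['clock'],2),'grasp pt',(p+R.apply([0,0,.078])).round(4),'open',round(s['opening'],4),'F',s['wrist_force'].round(1),s['joints'].round(2))
    for a in sys.argv[1:]:
        x,y,z,h=map(float,a.split(','));h=np.radians(h)
        ty=np.array([np.cos(h),np.sin(h),0]);tz=np.array([0,0,-1.])
        T=Ro.from_matrix(np.c_[np.cross(ty,tz),ty,tz])
        d=R.inv().apply(np.array([x,y,z+.078])-p);r=(R.inv()*T).as_rotvec()
        print('xyz',(d/.3).round(3),'a',(r/(np.pi/2)).round(3),'rows',round(max(np.linalg.norm(d)/.0417,np.degrees(np.linalg.norm(r))/7.16),1))
E
python3 go.py .17,-.40,.34,-67
```

```text
t 0.1 grasp pt [ 0.2749 -0.5885  0.2237] open 0.0936 F [-1.   0.7 -0.3] [-1.31  0.25  1.56  0.    1.34 -0.17]
xyz [-0.051 -0.718 -0.387] a [-0.001 -0.     0.023] rows 5.9
```

```bash
python3 -m pendant '[{"x":-0.01,"y":-0.14,"z":-0.08},{"x":-0.02,"y":-0.28,"z":-0.15},{"x":-0.03,"y":-0.41,"z":-0.22},{"x":-0.04,"y":-0.54,"z":-0.29},{"x":-0.05,"y":-0.62,"z":-0.35}]'; python3 go.py .17,-.40,.34,-67 .33,-.22,.34,-40 .42,-.06,.34,-10
```

```text
t 0.1 grasp pt [ 0.2749 -0.5885  0.2237] open 0.0936 F [-1.   0.7 -0.3] [-1.31  0.25  1.56  0.    1.34 -0.17]
xyz [-0.051 -0.718 -0.387] a [-0.001 -0.     0.023] rows 5.9
xyz [ 0.686 -1.036 -0.386] a [-0.001 -0.    -0.277] rows 9.4
xyz [ 1.184 -1.393 -0.385] a [-0.001 -0.001 -0.611] rows 13.4$[0]: bad value
```

```bash
python3 -m pendant '[{"ax":0,"ay":0,"az":0,"x":-0.01,"y":-0.14,"z":-0.08,"gripper":1},{"ax":0,"ay":0,"az":0,"x":-0.02,"y":-0.28,"z":-0.15,"gripper":1},{"ax":0,"ay":0,"az":0,"x":-0.03,"y":-0.41,"z":-0.22,"gripper":1},{"ax":0,"ay":0,"az":0,"x":-0.04,"y":-0.54,"z":-0.29,"gripper":1},{"ax":0,"ay":0,"az":0,"x":-0.05,"y":-0.62,"z":-0.35,"gripper":1}]'; python3 go.py .17,-.40,.34,-67 .33,-.22,.34,-40 .42,-.06,.34,-10
```

```text
clock: 0.52
tool_pos: [0.1846, -0.429, 0.4037]
eef_rot: [-0.001, 0.976, 0.217, 0.0]
wrist_force: [-0.4, -0.8, 1.2]
opening: 0.0946
gripper_force: 0.0
t 0.52 grasp pt [ 0.1845 -0.4287  0.3257] open 0.0946 F [-0.4 -0.8  1.2] [-1.41 -0.27  1.88 -0.    1.53 -0.27]
xyz [-0.003 -0.108 -0.048] a [-0.002 -0.     0.023] rows 0.9
xyz [ 0.734 -0.426 -0.046] a [-0.002 -0.001 -0.277] rows 6.1
xyz [ 1.232 -0.782 -0.045] a [-0.001 -0.001 -0.611] rows 10.5
```

```bash
python3 -m pendant '[{"ax":0,"ay":0,"az":0,"x":0,"y":-0.1,"z":-0.08,"gripper":1},{"ax":0,"ay":0,"az":-0.06,"x":0.08,"y":-0.16,"z":-0.18,"gripper":1},{"ax":0,"ay":0,"az":-0.12,"x":0.2,"y":-0.21,"z":-0.22,"gripper":1},{"ax":0,"ay":0,"az":-0.19,"x":0.33,"y":-0.27,"z":-0.22,"gripper":1},{"ax":0,"ay":0,"az":-0.26,"x":0.46,"y":-0.33,"z":-0.22,"gripper":1}]'; python3 go.py .33,-.18,.38,-30 .45,-.06,.34,-10 .60,-.06,.25,0
```

```text
clock: 0.93
tool_pos: [0.2671, -0.2836, 0.4715]
eef_rot: [0.001, 0.911, 0.412, 0.0]
wrist_force: [1.9, -1.0, -0.1]
opening: 0.0941
gripper_force: 0.0
t 0.93 grasp pt [ 0.2672 -0.2838  0.3935] open 0.0941 F [ 1.9 -1.  -0.1] [-1.11 -0.5   1.93  0.    1.7  -0.39]
xyz [ 0.398 -0.071  0.044] a [ 0.002  0.001 -0.127] rows 2.9
xyz [ 0.962 -0.036  0.177] a [ 0.002  0.001 -0.349] rows 7.0
xyz [1.293 0.338 0.478] a [ 0.001  0.001 -0.46 ] rows 10.2
```

```bash
python3 -m pendant '[{"ax":0,"ay":0,"az":-0.07,"x":0.13,"y":-0.03,"z":0.0,"gripper":1},{"ax":0,"ay":0,"az":-0.14,"x":0.26,"y":-0.06,"z":0.0,"gripper":1},{"ax":0,"ay":0,"az":-0.21,"x":0.4,"y":-0.07,"z":0.0,"gripper":1},{"ax":0,"ay":0,"az":-0.28,"x":0.54,"y":-0.06,"z":0.02,"gripper":1},{"ax":0,"ay":0,"az":-0.35,"x":0.68,"y":-0.04,"z":0.04,"gripper":1}]'; python3 go.py .45,-.06,.34,-10 .57,-.061,.26,0 .662,-.061,.2,0
```

```text
clock: 1.35
tool_pos: [0.3919, -0.1237, 0.4592]
eef_rot: [0.001, 0.765, 0.644, 0.0]
wrist_force: [-0.1, -0.4, -0.4]
opening: 0.0938
gripper_force: 0.0
t 1.35 grasp pt [ 0.3921 -0.1238  0.3812] open 0.0938 F [-0.1 -0.4 -0.4] [-0.58 -0.44  1.91 -0.    1.66 -0.41]
xyz [0.242 0.154 0.137] a [0.001 0.001 0.003] rows 2.3
xyz [0.307 0.549 0.405] a [ 0.001  0.001 -0.108] rows 5.4
xyz [0.359 0.85  0.605] a [ 0.001  0.001 -0.108] rows 7.9
```

```bash
python3 -m pendant '[{"ax":0,"ay":0,"az":-0.02,"x":0.06,"y":0.1,"z":0.06,"gripper":1},{"ax":0,"ay":0,"az":-0.04,"x":0.12,"y":0.2,"z":0.12,"gripper":1},{"ax":0,"ay":0,"az":-0.07,"x":0.18,"y":0.3,"z":0.18,"gripper":1},{"ax":0,"ay":0,"az":-0.09,"x":0.24,"y":0.4,"z":0.24,"gripper":1},{"ax":0,"ay":0,"az":-0.108,"x":0.3,"y":0.5,"z":0.29,"gripper":1}]';python3 -m pendant '[{"ax":0,"ay":0,"az":0,"x":0.0,"y":0.0,"z":0.0,"gripper":1},{"ax":0,"ay":0,"az":0,"x":0.0,"y":0.0,"z":0.0,"gripper":1}]'; python3 - <<'E'
from h import *
c=camera_info('wrist');p,d=capture('wrist');np.savez('wrist.npz',p=p,d=d);cv2.imwrite('pics/w0.png',p[:,:,::-1])
h=cv2.cvtColor(p,cv2.COLOR_RGB2HSV);m=cv2.inRange(h,(100,140,60),(125,255,255))
k,l,st,ce=cv2.connectedComponentsWithStats(m)
for i in range(1,k):
    if st[i,4]>60: print(st[i],ce[i].round(1),plane(c,[ce[i]],.125)[0].round(4))
E
python3 go.py .661,-.061,.2,0
```

```text
clock: 1.77
tool_pos: [0.5558, -0.0622, 0.3696]
eef_rot: [-0.001, 0.708, 0.706, -0.0]
wrist_force: [0.1, -0.2, 0.3]
opening: 0.0937
gripper_force: 0.0
clock: 1.93
tool_pos: [0.555, -0.0628, 0.3689]
eef_rot: [-0.002, 0.709, 0.706, -0.001]
wrist_force: [0.8, 0.1, 0.3]
opening: 0.0937
gripper_force: 0.0
[  140     0   188   130 15045] [235.6  64.4] [0.4906 0.073  0.125 ]
[547 214  22  23 128] [556.8 222.9] [ 0.7615 -0.0541  0.125 ]
[430 217  23  21 364] [441.1 226.8] [ 0.6595 -0.0575  0.125 ]
t 1.98 grasp pt [ 0.5545 -0.0634  0.2929] open 0.0942 F [-0.3  0.3  0.8] [-0.32 -0.02  1.72 -0.    1.44 -0.31]
xyz [0.01  0.355 0.309] a [-0.001 -0.    -0.004] rows 3.4
```

View pics/w0.png

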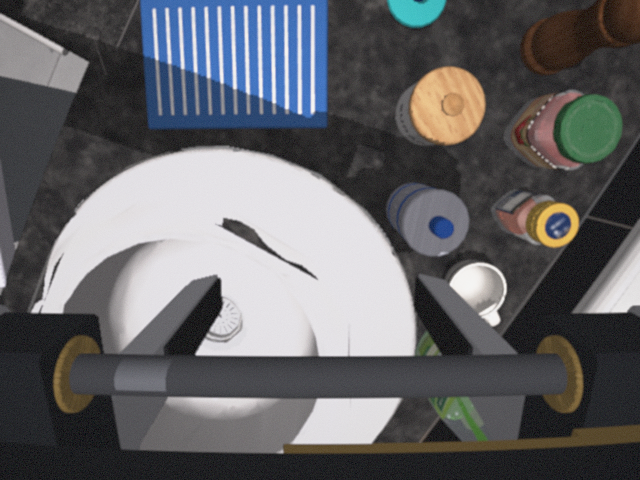

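```bash
python3 -m pendant '[{"ax":0,"ay":0,"az":0,"x":0.005,"y":0.1,"z":0.07,"gripper":0.7},{"ax":0,"ay":0,"az":0,"x":0.01,"y":0.19,"z":0.13,"gripper":0.7},{"ax":0,"ay":0,"az":0,"x":0.013,"y":0.28,"z":0.19,"gripper":0.7},{"ax":0,"ay":0,"az":0,"x":0.013,"y":0.354,"z":0.25,"gripper":0.7},{"ax":0,"ay":0,"az":0,"x":0.013,"y":0.354,"z":0.26,"gripper":0.7}]';python3 -m pendant '[{"ax":0,"ay":0,"az":0,"x":0.0,"y":0.0,"z":0.0,"gripper":0.7},{"ax":0,"ay":0,"az":0,"x":0.0,"y":0.0,"z":0.0,"gripper":0.7}]'; cat > look.py <<'E'
from h import *
import sys
z=float(sys.argv[1])
for n in ('wrist','side','scene'):
    c=camera_info(n);p,d=capture(n);np.savez(n+'1.npz',p=p,d=d)
    h=cv2.cvtColor(p,cv2.COLOR_RGB2HSV);m=cv2.inRange(h,(100,140,60),(125,255,255))
    k,l,st,ce=cv2.connectedComponentsWithStats(m)
    for i in range(1,k):
        q=plane(c,[ce[i]],z)[0]
        if 40<st[i,4]: print(n,st[i],ce[i].round(1),q.round(4))
    cv2.imwrite(f'pics/{n}_{sys.argv[2]}.png',p[:,:,::-1])
E
python3 look.py .125 a;python3 go.py .661,-.0595,.15,0
```

```text
clock: 2.4
tool_pos: [0.6616, -0.0613, 0.2913]
eef_rot: [-0.001, 0.71, 0.704, -0.001]
wrist_force: [-0.1, 0.4, -1.4]
opening: 0.0667
gripper_force: 0.0
clock: 2.57
tool_pos: [0.6604, -0.061, 0.2957]
eef_rot: [0.001, 0.71, 0.705, 0.0]
wrist_force: [0.0, -0.5, 0.5]
opening: 0.0658
gripper_force: 0.0
wrist [    0     0   212   131 17160] [107.   66.8] [0.5322 0.0603 0.125 ]
wrist [307 236  24  28 543] [318.9 249.6] [ 0.6622 -0.0571  0.125 ]
wrist [462 236  15  20  56] [467.  246.2] [ 0.7617 -0.0556  0.125 ]
side [229 220  28  38 186] [239.  241.3] [ 0.4484 -0.0007  0.125 ]
side [391 267  10  11  75] [396.2 271.7] [0.6803 0.1087 0.125 ]
side [304 294   7   9  42] [306.5 298.2] [ 0.6006 -0.014   0.125 ]
side [315 340  11  15 138] [320.1 346.7] [ 0.6646 -0.0625  0.125 ]
scene [311 194   9  12  94] [315.  199.2] [ 0.639 -0.04   0.125]
scene [302 217  26   6  74] [314.2 220.4] [0.5443 0.0564 0.125 ]
scene [302 238  26   6  68] [313.9 240.8] [0.4701 0.1304 0.125 ]
scene [234 258  10  13 106] [238.3 263.9] [0.4838 0.2887 0.125 ]
scene [ 266  268  125   63 2734] [328.3 299.1] [0.3041 0.266  0.125 ]
scene [250 310  11  18 162] [255.3 318.2] [0.334  0.3742 0.125 ]
scene [310 329  12  18 175] [315.5 337.4] [0.2471 0.3485 0.125 ]
t 2.72 grasp pt [ 0.6609 -0.0608  0.2183] open 0.066 F [-1.3 -0.4  0. ] [-0.26  0.28  1.53 -0.    1.33 -0.26]
xyz [0.004 0.    0.228] a [ 0.002  0.001 -0.004] rows 1.6
```

View pics/wrist_a.png

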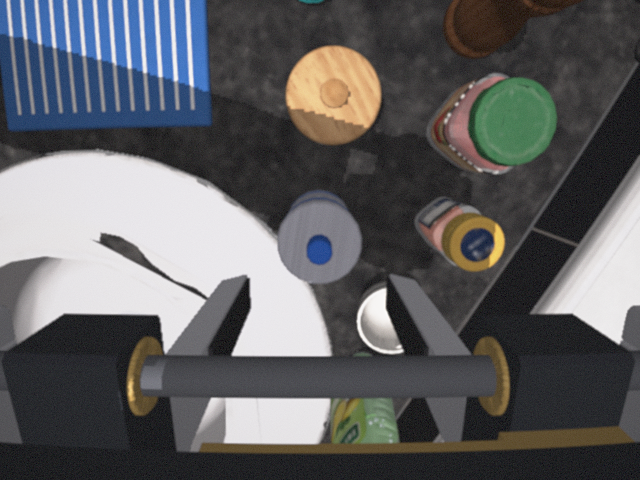

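```bash
python3 -m pendant '[{"ax":0,"ay":0,"az":0,"x":0.004,"y":0,"z":0.1,"gripper":0.6},{"ax":0,"ay":0,"az":0,"x":0.004,"y":0,"z":0.2,"gripper":0.6},{"ax":0,"ay":0,"az":0,"x":0.004,"y":0,"z":0.26,"gripper":0.6},{"ax":0,"ay":0,"az":0,"x":0.004,"y":0,"z":0.29,"gripper":0.6},{"ax":0,"ay":0,"az":0,"x":0.004,"y":0,"z":0.3,"gripper":0.6}]';python3 -m pendant '[{"ax":0,"ay":0,"az":0,"x":0.0,"y":0.0,"z":0.0,"gripper":0.6},{"ax":0,"ay":0,"az":0,"x":0.0,"y":0.0,"z":0.0,"gripper":0.6},{"ax":0,"ay":0,"az":0,"x":0.0,"y":0.0,"z":0.0,"gripper":0.6}]'; python3 go.py .661,-.0595,.124,0 ; python3 go.py
```

```text
clock: 3.13
tool_pos: [0.6601, -0.0591, 0.2029]
eef_rot: [-0.001, 0.709, 0.705, -0.0]
wrist_force: [-0.7, -0.0, -0.2]
opening: 0.0565
gripper_force: 0.0
clock: 3.38
tool_pos: [0.6619, -0.0594, 0.206]
eef_rot: [0.002, 0.709, 0.705, 0.001]
wrist_force: [-0.2, 0.1, 1.4]
opening: 0.0563
gripper_force: 0.0
t 3.38 grasp pt [ 0.6622 -0.0595  0.128 ] open 0.0563 F [-0.2  0.1  1.4] [-0.26  0.37  1.59 -0.    1.18 -0.25]
xyz [-0.    -0.003  0.013] a [ 0.002  0.001 -0.004] rows 0.1
t 3.38 grasp pt [ 0.6622 -0.0595  0.128 ] open 0.0563 F [-0.2  0.1  1.4] [-0.26  0.37  1.59 -0.    1.18 -0.25]
```

```bash
python3 -m pendant '[{"ax":0,"ay":0,"az":0,"x":0,"y":0,"z":0.01,"gripper":0.4},{"ax":0,"ay":0,"az":0,"x":0.0,"y":0.0,"z":0.01,"gripper":0.25},{"ax":0,"ay":0,"az":0,"x":0.0,"y":0.0,"z":0.01,"gripper":0.2},{"ax":0,"ay":0,"az":0,"x":0.0,"y":0.0,"z":0.01,"gripper":0.12},{"ax":0,"ay":0,"az":0,"x":0.0,"y":0.0,"z":0.01,"gripper":0.1}]' 12; python3 -m pendant '[{"ax":0,"ay":0,"az":0,"x":0,"y":0,"z":0,"gripper":0.1},{"ax":0,"ay":0,"az":0,"x":0.0,"y":0.0,"z":0,"gripper":0.1},{"ax":0,"ay":0,"az":0,"x":0.0,"y":0.0,"z":0,"gripper":0.1}]' 12
```

```text
clock: 3.8
tool_pos: [0.661, -0.0591, 0.2008]
eef_rot: [0.0, 0.709, 0.705, 0.0]
wrist_force: [0.1, 0.2, -0.3]
opening: 0.0266
gripper_force: 0.0
clock: 4.05
tool_pos: [0.661, -0.0591, 0.2007]
eef_rot: [0.0, 0.709, 0.705, 0.0]
wrist_force: [1.2, -0.2, 0.1]
opening: 0.0177
gripper_force: 12.0
```

```bash
python3 -m pendant '[{"ax":0,"ay":0,"az":0,"x":0,"y":0,"z":-0.02,"gripper":0.1},{"ax":0,"ay":0,"az":0,"x":0.0,"y":0.0,"z":-0.05,"gripper":0.1},{"ax":0,"ay":0,"az":0,"x":0.0,"y":0.0,"z":-0.1,"gripper":0.1},{"ax":0,"ay":0,"az":0,"x":0.0,"y":0.0,"z":-0.17,"gripper":0.1},{"ax":0,"ay":0,"az":0,"x":0.0,"y":0.0,"z":-0.25,"gripper":0.1}]'; python3 look.py .2 b; python3 go.py .56,.02,.2,0 .415,.1,.2,0
```

```text
clock: 4.47
tool_pos: [0.6607, -0.059, 0.277]
eef_rot: [-0.0, 0.709, 0.705, -0.0]
wrist_force: [-0.2, 0.2, -0.3]
opening: 0.0177
gripper_force: 12.0
wrist [    0     0   207   133 17239] [104.9  67.9] [0.579  0.0423 0.2   ]
wrist [ 298  281   41   48 1548] [317.7 305.2] [ 0.6611 -0.0559  0.2   ]
side [229 221  28  36 257] [240.6 239.4] [ 0.493 -0.03   0.2  ]
side [391 267  10  14 106] [395.7 273.4] [0.6997 0.0601 0.2   ]
side [262 268  19  16  56] [271.2 275.4] [ 0.5678 -0.048   0.2   ]
side [314 314  10  17 113] [318.7 321.9] [ 0.6622 -0.0628  0.2   ]
scene [311 159   4  12  44] [312.6 164.3] [ 0.6561 -0.0476  0.2   ]
scene [302 217  26   6  74] [314.2 220.4] [0.4022 0.199  0.2   ]
scene [302 238  26   6  68] [313.9 240.8] [0.3435 0.2575 0.2   ]
scene [234 258  10  13 105] [238.4 263.9] [0.3543 0.3828 0.2   ]
scene [ 266  268  125   63 2733] [328.3 299.1] [0.2121 0.3649 0.2   ]
scene [250 310  11  18 162] [255.3 318.2] [0.2357 0.4504 0.2   ]
scene [310 329  12  18 174] [315.5 337.5] [0.1669 0.4301 0.2   ]
t 4.62 grasp pt [ 0.6628 -0.0596  0.2016] open 0.0177 F [-0.1  0.1 -1.4] [-0.26  0.3   1.54 -0.    1.3  -0.25]
xyz [ 0.263 -0.342  0.003] a [ 0.004  0.001 -0.004] rows 3.1
xyz [ 0.526 -0.827 -0.001] a [ 0.004  0.001 -0.004] rows 7.1
```

View pics/side_b.png

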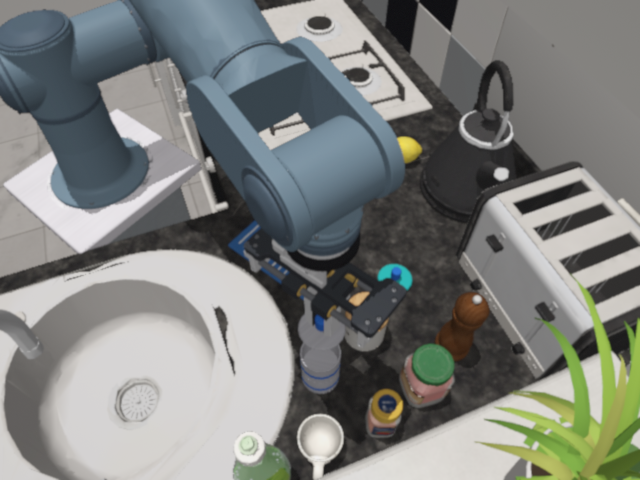

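```bash
python3 -m pendant '[{"ax":0,"ay":0,"az":0,"x":0.05,"y":-0.06,"z":-0.02,"gripper":0.1},{"ax":0,"ay":0,"az":0,"x":0.12,"y":-0.16,"z":-0.02,"gripper":0.1},{"ax":0,"ay":0,"az":0,"x":0.19,"y":-0.27,"z":0,"gripper":0.1},{"ax":0,"ay":0,"az":0,"x":0.26,"y":-0.38,"z":0,"gripper":0.1},{"ax":0,"ay":0,"az":0,"x":0.33,"y":-0.49,"z":0,"gripper":0.1}]'; python3 -m pendant '[{"ax":0,"ay":0,"az":0,"x":0.07,"y":-0.11,"z":0.02,"gripper":0.1},{"ax":0,"ay":0,"az":0,"x":0.13,"y":-0.2,"z":0.06,"gripper":0.1},{"ax":0,"ay":0,"az":0,"x":0.17,"y":-0.28,"z":0.12,"gripper":0.1},{"ax":0,"ay":0,"az":0,"x":0.196,"y":-0.335,"z":0.18,"gripper":0.1},{"ax":0,"ay":0,"az":0,"x":0.196,"y":-0.335,"z":0.22,"gripper":0.1}]'; python3 -m pendant '[{"ax":0,"ay":0,"az":0,"x":0,"y":0,"z":0,"gripper":0.1},{"ax":0,"ay":0,"az":0,"x":0,"y":0,"z":0,"gripper":0.1}]';  python3 go.py .415,.1,.06,0 .415,.1,.041,0
```

```text
clock: 5.03
tool_pos: [0.5122, 0.0416, 0.2738]
eef_rot: [-0.001, 0.709, 0.705, -0.001]
wrist_force: [-0.6, 0.3, -0.6]
opening: 0.0172
gripper_force: 12.0
clock: 5.45
tool_pos: [0.4102, 0.1016, 0.2065]
eef_rot: [-0.002, 0.708, 0.706, -0.002]
wrist_force: [0.2, -0.2, -0.5]
opening: 0.0175
gripper_force: 12.0
clock: 5.62
tool_pos: [0.4138, 0.1002, 0.2089]
eef_rot: [-0.001, 0.709, 0.705, -0.001]
wrist_force: [-0.4, -0.3, -0.8]
opening: 0.0175
gripper_force: 12.0
t 5.62 grasp pt [0.4137 0.1002 0.1309] open 0.0175 F [-0.4 -0.3 -0.8] [-0.03 -0.19  2.19 -0.    1.15 -0.02]
xyz [-0.001  0.004  0.236] a [-0.001 -0.    -0.004] rows 1.7
xyz [-0.001  0.005  0.3  ] a [-0.001 -0.    -0.004] rows 2.2
```

```bash
python3 -m pendant '[{"ax":0,"ay":0,"az":0,"x":0,"y":0.003,"z":0.08,"gripper":0.1},{"ax":0,"ay":0,"az":0,"x":0,"y":0.003,"z":0.16,"gripper":0.1},{"ax":0,"ay":0,"az":0,"x":0,"y":0.003,"z":0.22,"gripper":0.1},{"ax":0,"ay":0,"az":0,"x":0,"y":0.003,"z":0.25,"gripper":0.1},{"ax":0,"ay":0,"az":0,"x":0,"y":0.003,"z":0.265,"gripper":0.1}]'; python3 -m pendant '[{"ax":0,"ay":0,"az":0,"x":0,"y":0,"z":0,"gripper":0.1},{"ax":0,"ay":0,"az":0,"x":0,"y":0,"z":0,"gripper":0.1},{"ax":0,"ay":0,"az":0,"x":0,"y":0,"z":0,"gripper":0.1}]';  python3 go.py .415,.1,.041,0; python3 look.py .03 c
```

```text
clock: 6.03
tool_pos: [0.4156, 0.0999, 0.1296]
eef_rot: [-0.0, 0.71, 0.705, -0.0]
wrist_force: [-0.3, 1.3, -1.1]
opening: 0.0174
gripper_force: 12.0
clock: 6.28
tool_pos: [0.4164, 0.1001, 0.1315]
eef_rot: [0.001, 0.709, 0.705, 0.001]
wrist_force: [0.0, 0.6, -1.5]
opening: 0.0176
gripper_force: 12.0
t 6.28 grasp pt [0.4166 0.1001 0.0535] open 0.0176 F [ 0.   0.6 -1.5] [-0.03 -0.04  2.22  0.    0.96 -0.02]
xyz [-0.    -0.005  0.042] a [ 0.002  0.    -0.004] rows 0.3
wrist [164   0  35  13 315] [182.4   4.6] [0.3595 0.2315 0.03  ]
wrist [  218   145   373   210 39672] [416.7 221.3] [0.4647 0.1354 0.03  ]
wrist [ 298  281   41   48 1548] [317.7 305.3] [0.4172 0.0931 0.03  ]
wrist [332 346  10  11  86] [336.3 350.8] [0.4267 0.0677 0.03  ]
wrist [308 349  15   8 106] [314.9 352.2] [0.4156 0.067  0.03  ]
side [290 166   8  14  88] [293.2 172.3] [0.3573 0.2388 0.03  ]
side [343 182   7  13  81] [346.1 187.9] [0.4687 0.2719 0.03  ]
side [265 217   5  13  49] [267.1 222.6] [0.4029 0.1068 0.03  ]
side [ 229  218  125   84 2859] [294.9 258.9] [0.4982 0.0759 0.03  ]
side [392 267   9  14 103] [395.8 273.3] [0.6586 0.1634 0.03  ]
scene [302 238  25   6  63] [313.5 240.9] [ 0.6308 -0.0294  0.03  ]
scene [234 258   9  13 105] [238.3 263.9] [0.6479 0.1696 0.03  ]
scene [ 266  268  125   63 2357] [325.7 300.5] [0.4203 0.1479 0.03  ]
scene [342 278   5  15  67] [344.2 285. ] [0.4379 0.0795 0.03  ]
scene [250 310  11  18 162] [255.3 318.2] [0.4584 0.2777 0.03  ]
scene [310 329  12  18 174] [315.4 337.4] [0.3486 0.2451 0.03  ]
```

View pics/scene_c.png

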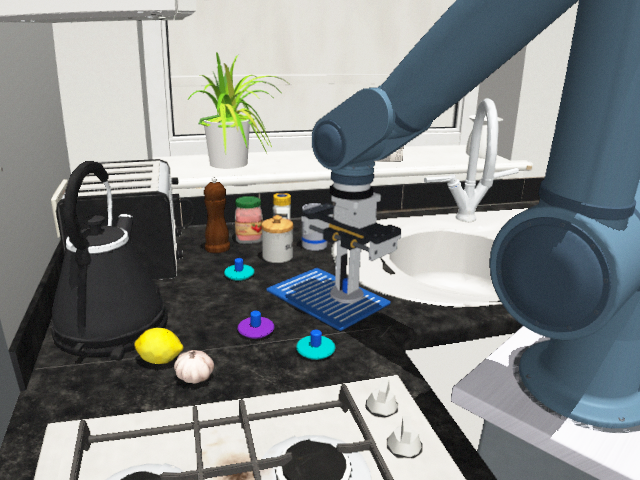

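```bash
python3 -m pendant '[{"ax":0,"ay":0,"az":0,"x":0,"y":0,"z":0.01,"gripper":0.1},{"ax":0,"ay":0,"az":0,"x":0,"y":0,"z":0.018,"gripper":0.1},{"ax":0,"ay":0,"az":0,"x":0,"y":0,"z":0.024,"gripper":0.1},{"ax":0,"ay":0,"az":0,"x":0,"y":0,"z":0.028,"gripper":0.1},{"ax":0,"ay":0,"az":0,"x":0,"y":0,"z":0.03,"gripper":0.1}]'; python3 -m pendant '[{"ax":0,"ay":0,"az":0,"x":0,"y":0,"z":0.002,"gripper":0.1},{"ax":0,"ay":0,"az":0,"x":0,"y":0,"z":0.004,"gripper":0.1},{"ax":0,"ay":0,"az":0,"x":0,"y":0,"z":0.004,"gripper":0.1},{"ax":0,"ay":0,"az":0,"x":0,"y":0,"z":0.004,"gripper":0.1}]'
```

```text
clock: 6.85
tool_pos: [0.4151, 0.1002, 0.1208]
eef_rot: [-0.0, 0.709, 0.705, -0.0]
wrist_force: [0.2, 0.3, -1.2]
opening: 0.0174
gripper_force: 12.0
clock: 7.18
tool_pos: [0.4154, 0.1002, 0.12]
eef_rot: [0.0, 0.709, 0.705, 0.0]
wrist_force: [0.1, -0.2, -1.1]
opening: 0.0175
gripper_force: 12.0
```

```bash
python3 -m pendant '[{"ax":0,"ay":0,"az":0,"x":0,"y":0,"z":0.002,"gripper":0.1},{"ax":0,"ay":0,"az":0,"x":0,"y":0,"z":0.004,"gripper":0.1},{"ax":0,"ay":0,"az":0,"x":0,"y":0,"z":0.004,"gripper":0.1}]'
```

```text
clock: 7.43
tool_pos: [0.4153, 0.1002, 0.1187]
eef_rot: [-0.0, 0.709, 0.705, -0.0]
wrist_force: [0.9, 0.6, -1.2]
opening: 0.0178
gripper_force: 12.0
```

```bash
python3 -m pendant '[{"ax":0,"ay":0,"az":0,"x":0,"y":0,"z":0.001,"gripper":0.1},{"ax":0,"ay":0,"az":0,"x":0,"y":0,"z":0.003,"gripper":0.1},{"ax":0,"ay":0,"az":0,"x":0,"y":0,"z":0.003,"gripper":0.1}]'
```

```text
clock: 7.68
tool_pos: [0.4154, 0.1002, 0.1186]
eef_rot: [-0.0, 0.709, 0.705, -0.0]
wrist_force: [-5.3, -1.1, 8.9]
opening: 0.0177
gripper_force: 12.0
```

```bash
python3 -m pendant '[{"ax":0,"ay":0,"az":0,"x":0,"y":0,"z":0.001,"gripper":0.1},{"ax":0,"ay":0,"az":0,"x":0,"y":0,"z":0.002,"gripper":0.1},{"ax":0,"ay":0,"az":0,"x":0,"y":0,"z":0.002,"gripper":0.1}]'
```

```text
clock: 7.93
tool_pos: [0.4155, 0.1002, 0.1186]
eef_rot: [-0.001, 0.709, 0.705, -0.001]
wrist_force: [-6.8, -0.1, 14.6]
opening: 0.0172
gripper_force: 12.0
```

```bash
python3 -m pendant '[{"ax":0,"ay":0,"az":0,"x":0,"y":0,"z":-0.002,"gripper":0.1},{"ax":0,"ay":0,"az":0,"x":0,"y":0,"z":-0.003,"gripper":0.2},{"ax":0,"ay":0,"az":0,"x":0,"y":0,"z":-0.003,"gripper":0.35},{"ax":0,"ay":0,"az":0,"x":0,"y":0,"z":-0.003,"gripper":0.5},{"ax":0,"ay":0,"az":0,"x":0,"y":0,"z":-0.003,"gripper":0.6}]'; python3 -m pendant '[{"ax":0,"ay":0,"az":0,"x":0,"y":0,"z":-0.02,"gripper":0.6},{"ax":0,"ay":0,"az":0,"x":0,"y":0,"z":-0.12,"gripper":0.6},{"ax":0,"ay":0,"az":0,"x":0,"y":0,"z":-0.25,"gripper":0.6},{"ax":0,"ay":0,"az":0,"x":0,"y":0,"z":-0.38,"gripper":0.6},{"ax":0,"ay":0,"az":0,"x":-0.04,"y":0.08,"z":-0.46,"gripper":0.7}]'; python3 look.py .035 d;python3 go.py .55,.02,.2,0 .661,-.0595,.18,0
```

```text
clock: 8.35
tool_pos: [0.4153, 0.1002, 0.1181]
eef_rot: [-0.0, 0.709, 0.705, -0.0]
wrist_force: [0.0, 1.1, -0.5]
opening: 0.0354
gripper_force: 0.0
clock: 8.77
tool_pos: [0.4382, 0.0892, 0.2603]
eef_rot: [0.001, 0.708, 0.706, 0.002]
wrist_force: [1.5, 0.3, -0.4]
opening: 0.0602
gripper_force: 0.0
wrist [343   0  20   8 105] [352.3   2.6] [0.4653 0.263  0.035 ]
wrist [191  24  29  29 606] [204.7  38.3] [0.3575 0.2394 0.035 ]
wrist [567 132  34  22 608] [583.7 143. ] [0.6508 0.1654 0.035 ]
wrist [  229   134   236   159 20937] [352.4 206.8] [0.4673 0.1142 0.035 ]
wrist [278 213  21  23 372] [288.2 224.6] [0.4164 0.1001 0.035 ]
side [343 182   7  13  81] [346.1 187.9] [0.4712 0.2681 0.035 ]
side [ 229  203  125   99 3177] [293.9 254.4] [0.4928 0.0798 0.035 ]
side [266 221   8  13  82] [269.7 227.1] [0.4169 0.0992 0.035 ]
side [392 267   9  14 102] [395.8 273.3] [0.6597 0.1604 0.035 ]
scene [302 217  26   6  74] [314.2 220.4] [ 0.7149 -0.1147  0.035 ]
scene [302 238  26   6  66] [313.9 240.9] [ 0.6219 -0.0219  0.035 ]
scene [234 258  10  13 106] [238.3 263.9] [0.6392 0.1758 0.035 ]
scene [ 266  268  125   63 2544] [327.5 298.9] [0.416 0.148 0.035]
scene [250 310  11  18 163] [255.3 318.2] [0.452  0.2827 0.035 ]
scene [310 329  12  18 174] [315.4 337.4] [0.3433 0.2505 0.035 ]
t 8.92 grasp pt [0.4415 0.0875 0.1811] open 0.0657 F [ 0.1  1.  -1. ] [-0.06 -0.2   2.1  -0.    1.24 -0.05]
xyz [-0.223  0.365 -0.061] a [ 0.004  0.    -0.005] rows 3.1
xyz [-0.485  0.737  0.008] a [ 0.004  0.    -0.005] rows 6.3
```

View pics/wrist_d.png

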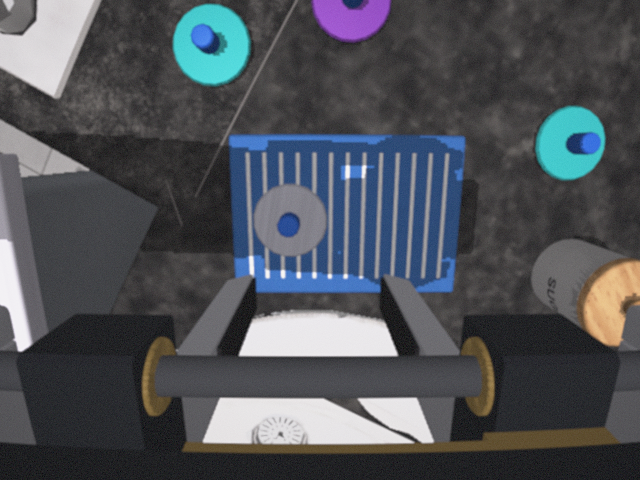

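```bash
python3 -m pendant '[{"ax":0,"ay":0,"az":0,"x":-0.07,"y":0.11,"z":-0.04,"gripper":1},{"ax":0,"ay":0,"az":0,"x":-0.14,"y":0.22,"z":-0.06,"gripper":1},{"ax":0,"ay":0,"az":0,"x":-0.21,"y":0.33,"z":-0.06,"gripper":1},{"ax":0,"ay":0,"az":0,"x":-0.28,"y":0.44,"z":-0.04,"gripper":1},{"ax":0,"ay":0,"az":0,"x":-0.35,"y":0.54,"z":-0.02,"gripper":1}]'; python3 -m pendant '[{"ax":0,"ay":0,"az":0,"x":-0.05,"y":0.08,"z":0,"gripper":1},{"ax":0,"ay":0,"az":0,"x":-0.1,"y":0.15,"z":0.02,"gripper":1},{"ax":0,"ay":0,"az":0,"x":-0.135,"y":0.197,"z":0.02,"gripper":1},{"ax":0,"ay":0,"az":0,"x":-0.135,"y":0.197,"z":0.02,"gripper":1},{"ax":0,"ay":0,"az":0,"x":-0.135,"y":0.197,"z":0.02,"gripper":1}]'; python3 look.py .074 e;python3 go.py .661,-.0595,.077,0
```

```text
clock: 9.33
tool_pos: [0.6011, -0.0186, 0.26]
eef_rot: [-0.001, 0.709, 0.705, -0.001]
wrist_force: [0.9, 0.4, 0.4]
opening: 0.093
gripper_force: 0.0
clock: 9.75
tool_pos: [0.6585, -0.0586, 0.2537]
eef_rot: [-0.002, 0.709, 0.705, -0.001]
wrist_force: [0.6, 0.9, -0.7]
opening: 0.094
gripper_force: 0.0
wrist [28  0 11 12 78] [33.5  3.9] [0.4772 0.1067 0.074 ]
wrist [    0     0   203   132 14881] [115.2  71.9] [0.529  0.0618 0.074 ]
wrist [  0  29  19  23 332] [ 7.8 40.8] [0.4563 0.0853 0.074 ]
wrist [508 248  17  23 113] [517.4 257.8] [ 0.799  -0.0634  0.074 ]
wrist [490 251  21  15  59] [500.  257.6] [ 0.7864 -0.0632  0.074 ]
side [229 226  27  31 312] [241.4 242.4] [0.4227 0.0227 0.074 ]
side [392 267   9  14 102] [395.8 273.3] [0.6691 0.1367 0.074 ]
side [296 289  15  12  61] [302.7 294.9] [0.5732 0.0083 0.074 ]
scene [302 217  26   6  73] [314.2 220.4] [ 0.6409 -0.0405  0.074 ]
scene [302 238  26   6  68] [314.2 240.9] [0.5557 0.0436 0.074 ]
scene [234 258   9  13 104] [238.3 263.9] [0.5719 0.2247 0.074 ]
scene [ 266  268  125   63 2549] [327.1 298.8] [0.3686 0.1996 0.074 ]
scene [250 310  11  18 162] [255.3 318.2] [0.4008 0.3224 0.074 ]
scene [310 329  12  18 177] [315.6 337.6] [0.3011 0.2932 0.074 ]
t 9.9 grasp pt [ 0.6582 -0.0577  0.1775] open 0.094 F [ 0.6  0.1 -0.3] [-0.26  0.31  1.56  0.    1.27 -0.25]
xyz [-0.006  0.01   0.335] a [-0.001 -0.    -0.003] rows 2.4
```

View pics/wrist_e.png

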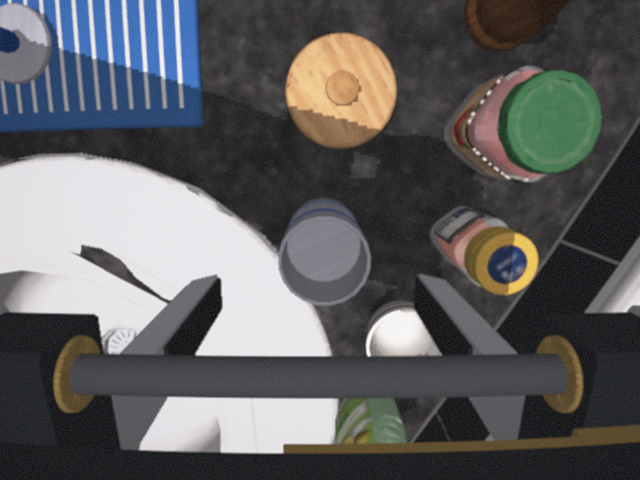

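```bash
python3 - <<'E'
from h import *
c=camera_info('wrist');print(plane(c,[[324.5,259.5],[279,259.5],[370.5,259.5],[324.5,305]],.096).round(4))
E
```

```text
[[ 0.663  -0.0573  0.096 ]
 [ 0.6339 -0.0572  0.096 ]
 [ 0.6925 -0.0575  0.096 ]
 [ 0.663  -0.0885  0.096 ]]
```

```bash
python3 -m pendant '[{"ax":0,"ay":0,"az":0,"x":-0.003,"y":0.013,"z":0.09,"gripper":1},{"ax":0,"ay":0,"az":0,"x":-0.003,"y":0.013,"z":0.18,"gripper":1},{"ax":0,"ay":0,"az":0,"x":-0.003,"y":0.013,"z":0.25,"gripper":1},{"ax":0,"ay":0,"az":0,"x":-0.003,"y":0.013,"z":0.3,"gripper":1},{"ax":0,"ay":0,"az":0,"x":-0.003,"y":0.013,"z":0.325,"gripper":1}]'; python3 -m pendant '[{"ax":0,"ay":0,"az":0,"x":0,"y":0,"z":0,"gripper":1},{"ax":0,"ay":0,"az":0,"x":0,"y":0,"z":0,"gripper":1},{"ax":0,"ay":0,"az":0,"x":0,"y":0,"z":0,"gripper":1},{"ax":0,"ay":0,"az":0,"x":0,"y":0,"z":0,"gripper":1}]'; python3 go.py .662,-.0585,.077,0
```

```text
clock: 10.32
tool_pos: [0.6617, -0.0588, 0.1563]
eef_rot: [-0.002, 0.709, 0.705, -0.001]
wrist_force: [-1.1, 0.9, 0.2]
opening: 0.0941
gripper_force: 0.0
clock: 10.65
tool_pos: [0.6643, -0.0599, 0.1606]
eef_rot: [0.001, 0.709, 0.705, 0.001]
wrist_force: [0.4, -0.0, 0.4]
opening: 0.094
gripper_force: 0.0
t 10.65 grasp pt [ 0.6645 -0.06    0.0826] open 0.094 F [ 0.4 -0.   0.4] [-0.26  0.43  1.6   0.    1.11 -0.25]
xyz [ 0.005 -0.008  0.019] a [ 0.002  0.    -0.004] rows 0.1
```

```bash
python3 -m pendant '[{"ax":0,"ay":0,"az":0,"x":0.003,"y":-0.004,"z":0.015,"gripper":0.9},{"ax":0,"ay":0,"az":0,"x":0.003,"y":-0.004,"z":0.015,"gripper":0.82},{"ax":0,"ay":0,"az":0,"x":0.003,"y":-0.004,"z":0.015,"gripper":0.75},{"ax":0,"ay":0,"az":0,"x":0.003,"y":-0.004,"z":0.015,"gripper":0.7},{"ax":0,"ay":0,"az":0,"x":0.003,"y":-0.004,"z":0.015,"gripper":0.66}]' 15; python3 -m pendant '[{"ax":0,"ay":0,"az":0,"x":0,"y":0,"z":0,"gripper":0.63},{"ax":0,"ay":0,"az":0,"x":0,"y":0,"z":0,"gripper":0.6},{"ax":0,"ay":0,"az":0,"x":0,"y":0,"z":0,"gripper":0.55},{"ax":0,"ay":0,"az":0,"x":0,"y":0,"z":0,"gripper":0.55}]'; python3 go.py
```

```text
clock: 11.07
tool_pos: [0.6622, -0.0589, 0.1543]
eef_rot: [0.0, 0.709, 0.705, 0.0]
wrist_force: [-0.8, 0.5, 0.6]
opening: 0.0647
gripper_force: 0.0
clock: 11.4
tool_pos: [0.6621, -0.0589, 0.1543]
eef_rot: [-0.0, 0.709, 0.705, -0.0]
wrist_force: [-2.3, -0.5, -0.3]
opening: 0.0598
gripper_force: 15.0
t 11.4 grasp pt [ 0.6621 -0.0589  0.0763] open 0.0598 F [-2.3 -0.5 -0.3] [-0.26  0.44  1.6  -0.    1.1  -0.25]
```

```bash
python3 -m pendant '[{"ax":0,"ay":0,"az":0,"x":0,"y":0,"z":-0.01,"gripper":0.55},{"ax":0,"ay":0,"az":0,"x":0,"y":0,"z":-0.025,"gripper":0.55},{"ax":0,"ay":0,"az":0,"x":0,"y":0,"z":-0.05,"gripper":0.55},{"ax":0,"ay":0,"az":0,"x":0,"y":0,"z":-0.1,"gripper":0.55},{"ax":0,"ay":0,"az":0,"x":0,"y":0,"z":-0.17,"gripper":0.55}]' 20; python3 -m pendant '[{"ax":0,"ay":0,"az":0,"x":0,"y":0,"z":-0.1,"gripper":0.55},{"ax":0,"ay":0,"az":0,"x":0,"y":0,"z":-0.2,"gripper":0.55},{"ax":0,"ay":0,"az":0,"x":0,"y":0,"z":-0.22,"gripper":0.55}]'; python3 look.py .024 f; python3 go.py .56,.05,.19,0 .517,.1,.19,0
```

```text
clock: 11.82
tool_pos: [0.6613, -0.0586, 0.2049]
eef_rot: [-0.001, 0.709, 0.705, -0.001]
wrist_force: [0.2, -0.1, -2.8]
opening: 0.06
gripper_force: 20.0
clock: 12.07
tool_pos: [0.6646, -0.0593, 0.2793]
eef_rot: [0.005, 0.709, 0.705, 0.003]
wrist_force: [1.3, -0.2, -1.1]
opening: 0.0598
gripper_force: 20.0
wrist [ 4  0  9 13 96] [7.7 5.2] [0.4142 0.132  0.024 ]
wrist [19  0  9 10 79] [22.9  4.2] [0.428  0.1317 0.024 ]
wrist [ 34   0  10  17 127] [38.3  6.9] [0.4414 0.1285 0.024 ]
wrist [    0     0   199   132 13963] [113.7  72.1] [0.5015 0.0741 0.024 ]
wrist [  0  30  25  26 444] [10.7 43.9] [0.4136 0.1012 0.024 ]
wrist [272 241  86  19 168] [315.3 246. ] [ 0.6659 -0.0743  0.024 ]
side [229 221  27  36 291] [241.2 240.2] [0.3892 0.0484 0.024 ]
side [392 267   9  14 103] [395.8 273.3] [0.6571 0.167  0.024 ]
scene [302 166  20   6  59] [311.5 169. ] [ 1.1022 -0.4857  0.024 ]
scene [302 238  26   6  67] [313.9 240.9] [ 0.6406 -0.0406  0.024 ]
scene [234 258  10  13 107] [238.4 263.9] [0.6583 0.1619 0.024 ]
scene [ 266  268  125   63 2537] [327.1 298.9] [0.4301 0.134  0.024 ]
scene [250 310  11  18 163] [255.3 318.2] [0.4664 0.2715 0.024 ]
scene [310 330  12  17 173] [315.5 337.6] [0.3545 0.239  0.024 ]
t 12.22 grasp pt [ 0.6622 -0.0589  0.1935] open 0.0596 F [ 0.3  0.  -3.2] [-0.26  0.31  1.54  0.    1.29 -0.25]
xyz [ 0.361 -0.343  0.011] a [ 0.001  0.    -0.004] rows 3.6
xyz [ 0.526 -0.487  0.011] a [ 0.001  0.    -0.004] rows 5.2
```

View pics/scene_f.png

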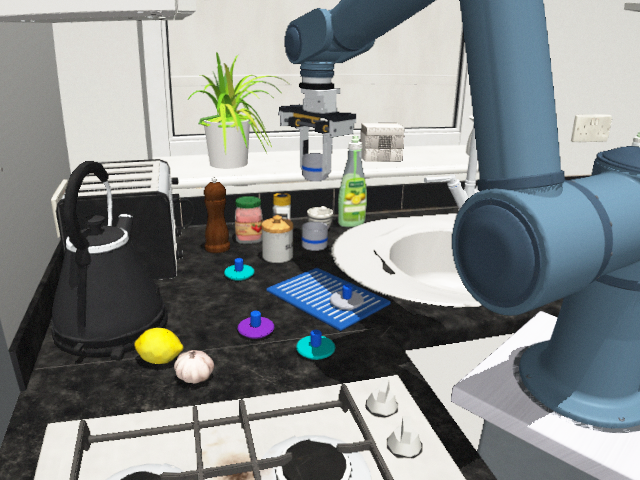

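```bash
python3 -m pendant '[{"ax":0,"ay":0,"az":0,"x":0.05,"y":-0.05,"z":0,"gripper":0.55},{"ax":0,"ay":0,"az":0,"x":0.13,"y":-0.13,"z":0,"gripper":0.55},{"ax":0,"ay":0,"az":0,"x":0.22,"y":-0.21,"z":0,"gripper":0.55},{"ax":0,"ay":0,"az":0,"x":0.31,"y":-0.29,"z":0,"gripper":0.55},{"ax":0,"ay":0,"az":0,"x":0.4,"y":-0.37,"z":0,"gripper":0.55}]'; python3 -m pendant '[{"ax":0,"ay":0,"az":0,"x":0.06,"y":-0.055,"z":0.02,"gripper":0.55},{"ax":0,"ay":0,"az":0,"x":0.1,"y":-0.09,"z":0.08,"gripper":0.55},{"ax":0,"ay":0,"az":0,"x":0.126,"y":-0.117,"z":0.16,"gripper":0.55},{"ax":0,"ay":0,"az":0,"x":0.126,"y":-0.117,"z":0.24,"gripper":0.55},{"ax":0,"ay":0,"az":0,"x":0.126,"y":-0.117,"z":0.3,"gripper":0.55}]'; python3 -m pendant '[{"ax":0,"ay":0,"az":0,"x":0,"y":0,"z":0.06,"gripper":0.55},{"ax":0,"ay":0,"az":0,"x":0,"y":0,"z":0.09,"gripper":0.55},{"ax":0,"ay":0,"az":0,"x":0,"y":0,"z":0.1,"gripper":0.55},{"ax":0,"ay":0,"az":0,"x":0,"y":0,"z":0.1,"gripper":0.55},{"ax":0,"ay":0,"az":0,"x":0,"y":0,"z":0.1,"gripper":0.55}]'; python3 go.py .518,.1,.0403,0
```

```text
clock: 12.63
tool_pos: [0.5494, 0.0628, 0.2681]
eef_rot: [-0.002, 0.71, 0.705, -0.002]
wrist_force: [0.6, 1.2, -1.8]
opening: 0.0596
gripper_force: 20.0
clock: 13.05
tool_pos: [0.5141, 0.1006, 0.1768]
eef_rot: [-0.002, 0.709, 0.705, -0.002]
wrist_force: [0.2, -0.2, -2.1]
opening: 0.0597
gripper_force: 20.0
clock: 13.47
tool_pos: [0.5173, 0.0998, 0.1515]
eef_rot: [0.0, 0.709, 0.705, 0.0]
wrist_force: [-0.2, -0.7, -0.7]
opening: 0.06
gripper_force: 20.0
t 13.47 grasp pt [0.5173 0.0998 0.0735] open 0.06 F [-0.2 -0.7 -0.7] [-0.02  0.15  1.97  0.    1.02 -0.02]
xyz [0.001 0.002 0.111] a [ 0.     0.    -0.004] rows 0.8
```

```bash
python3 -m pendant '[{"ax":0,"ay":0,"az":0,"x":0,"y":0,"z":0.03,"gripper":0.55},{"ax":0,"ay":0,"az":0,"x":0,"y":0,"z":0.06,"gripper":0.55},{"ax":0,"ay":0,"az":0,"x":0,"y":0,"z":0.08,"gripper":0.55},{"ax":0,"ay":0,"az":0,"x":0,"y":0,"z":0.09,"gripper":0.55},{"ax":0,"ay":0,"az":0,"x":0,"y":0,"z":0.095,"gripper":0.55}]'; python3 -m pendant '[{"ax":0,"ay":0,"az":0,"x":0,"y":0,"z":0.002,"gripper":0.55},{"ax":0,"ay":0,"az":0,"x":0,"y":0,"z":0.004,"gripper":0.55},{"ax":0,"ay":0,"az":0,"x":0,"y":0,"z":0.004,"gripper":0.55},{"ax":0,"ay":0,"az":0,"x":0,"y":0,"z":0.004,"gripper":0.55},{"ax":0,"ay":0,"az":0,"x":0,"y":0,"z":0.004,"gripper":0.55}]'
```

```text
clock: 13.88
tool_pos: [0.5166, 0.0999, 0.1218]
eef_rot: [-0.001, 0.709, 0.705, -0.001]
wrist_force: [-0.2, 0.8, -2.5]
opening: 0.0599
gripper_force: 20.0
clock: 14.3
tool_pos: [0.5173, 0.0999, 0.1218]
eef_rot: [0.0, 0.709, 0.705, 0.0]
wrist_force: [0.5, -0.5, -0.7]
opening: 0.0598
gripper_force: 20.0
```

3.5 mm to go; creep down.

```bash
python3 -m pendant '[{"ax":0,"ay":0,"az":0,"x":0,"y":0,"z":0.002,"gripper":0.55},{"ax":0,"ay":0,"az":0,"x":0,"y":0,"z":0.004,"gripper":0.55},{"ax":0,"ay":0,"az":0,"x":0,"y":0,"z":0.006,"gripper":0.55},{"ax":0,"ay":0,"az":0,"x":0,"y":0,"z":0.007,"gripper":0.55},{"ax":0,"ay":0,"az":0,"x":0,"y":0,"z":0.007,"gripper":0.55}]'
```

```text
clock: 14.72
tool_pos: [0.517, 0.0999, 0.1193]
eef_rot: [-0.0, 0.709, 0.705, -0.0]
wrist_force: [-0.3, -0.4, -1.6]
opening: 0.0597
gripper_force: 20.0
```

```bash
python3 -m pendant '[{"ax":0,"ay":0,"az":0,"x":0,"y":0,"z":0.001,"gripper":0.55},{"ax":0,"ay":0,"az":0,"x":0,"y":0,"z":0.003,"gripper":0.55},{"ax":0,"ay":0,"az":0,"x":0,"y":0,"z":0.003,"gripper":0.55},{"ax":0,"ay":0,"az":0,"x":0,"y":0,"z":0.003,"gripper":0.55}]'
```

```text
clock: 15.05
tool_pos: [0.517, 0.0999, 0.1184]
eef_rot: [-0.0, 0.709, 0.705, -0.0]
wrist_force: [0.3, 1.2, -2.4]
opening: 0.06
gripper_force: 20.0
```

```bash
python3 -m pendant '[{"ax":0,"ay":0,"az":0,"x":0,"y":0,"z":0.001,"gripper":0.55},{"ax":0,"ay":0,"az":0,"x":0,"y":0,"z":0.002,"gripper":0.55},{"ax":0,"ay":0,"az":0,"x":0,"y":0,"z":0.002,"gripper":0.55}]'
```

```text
clock: 15.3
tool_pos: [0.5171, 0.0998, 0.1182]
eef_rot: [-0.0, 0.709, 0.705, -0.0]
wrist_force: [-1.7, -0.6, 1.7]
opening: 0.0601
gripper_force: 20.0
```

```bash
python3 -m pendant '[{"ax":0,"ay":0,"az":0,"x":0,"y":0,"z":0.001,"gripper":0.55},{"ax":0,"ay":0,"az":0,"x":0,"y":0,"z":0.002,"gripper":0.55},{"ax":0,"ay":0,"az":0,"x":0,"y":0,"z":0.002,"gripper":0.55}]'
```

```text
clock: 15.55
tool_pos: [0.5172, 0.0999, 0.1182]
eef_rot: [-0.0, 0.709, 0.705, -0.0]
wrist_force: [-4.1, -0.3, 7.8]
opening: 0.0598
gripper_force: 20.0
```

```bash
python3 -m pendant '[{"ax":0,"ay":0,"az":0,"x":0,"y":0,"z":-0.001,"gripper":0.55},{"ax":0,"ay":0,"az":0,"x":0,"y":0,"z":-0.001,"gripper":0.67},{"ax":0,"ay":0,"az":0,"x":0,"y":0,"z":-0.001,"gripper":0.74},{"ax":0,"ay":0,"az":0,"x":0,"y":0,"z":-0.001,"gripper":0.78},{"ax":0,"ay":0,"az":0,"x":0,"y":0,"z":-0.001,"gripper":0.78}]'; python3 -m pendant '[{"ax":0,"ay":0,"az":0,"x":0,"y":0,"z":-0.03,"gripper":0.78},{"ax":0,"ay":0,"az":0,"x":0,"y":0,"z":-0.1,"gripper":0.78},{"ax":0,"ay":0,"az":0,"x":0,"y":0,"z":-0.2,"gripper":0.78},{"ax":0,"ay":0,"az":0,"x":0,"y":0,"z":-0.33,"gripper":0.78},{"ax":0,"ay":0,"az":0,"x":0,"y":0,"z":-0.45,"gripper":0.78}]'; python3 -m pendant '[{"ax":0,"ay":0,"az":0,"x":-0.05,"y":0,"z":-0.05,"gripper":0.78},{"ax":0,"ay":0,"az":0,"x":-0.1,"y":0,"z":-0.1,"gripper":0.78},{"ax":0,"ay":0,"az":0,"x":-0.1,"y":0,"z":-0.1,"gripper":0.78}]';python3 look.py .035 g
python3 - <<'E'
import cv2,numpy as np
a=cv2.imread('pics/scene_g.png')[180:360,200:420];b=cv2.imread('pics/wrist_g.png')
a=cv2.resize(a,None,fx=1.8,fy=1.8);b=cv2.resize(b,(400,300))
o=np.zeros((324,800,3),np.uint8);o[:,:396]=a;o[:300,400:]=b;cv2.imwrite('pics/fin.png',o)
E
```

```text
clock: 15.97
tool_pos: [0.5171, 0.0999, 0.1175]
eef_rot: [0.0, 0.709, 0.705, 0.0]
wrist_force: [-0.8, 0.1, -0.3]
opening: 0.0732
gripper_force: 0.0
clock: 16.38
tool_pos: [0.5167, 0.0999, 0.2546]
eef_rot: [-0.0, 0.709, 0.705, -0.0]
wrist_force: [0.4, -0.4, 0.8]
opening: 0.0731
gripper_force: 0.0
clock: 16.63
tool_pos: [0.5185, 0.0684, 0.2872]
eef_rot: [0.003, 0.71, 0.704, 0.002]
wrist_force: [0.5, -1.0, 0.3]
opening: 0.0732
gripper_force: 0.0
wrist [100  11  31  27 584] [114.7  24.5] [0.36   0.2388 0.035 ]
wrist [463 105  27  21 457] [476.4 115.4] [0.6538 0.165  0.035 ]
wrist [  145   111   221   152 16632] [256.  181.9] [0.4693 0.111  0.035 ]
wrist [184 186  24  20 373] [195.5 195.3] [0.4168 0.1003 0.035 ]
side [ 229  203  125   99 2664] [290.2 254.5] [0.4877 0.0755 0.035 ]
side [266 221   8  13  82] [269.7 227.1] [0.4169 0.0992 0.035 ]
side [392 267   9  14 103] [395.8 273.3] [0.6598 0.1603 0.035 ]
scene [302 238  26   6  66] [313.9 240.9] [ 0.6219 -0.0219  0.035 ]
scene [234 258   9  13 105] [238.3 263.9] [0.6393 0.1759 0.035 ]
scene [ 266  272  125   59 2337] [328.8 300.5] [0.4103 0.1506 0.035 ]
scene [250 310  11  18 162] [255.3 318.2] [0.4519 0.2827 0.035 ]
scene [310 329  12  18 174] [315.4 337.4] [0.3433 0.2505 0.035 ]
```

View pics/fin.png

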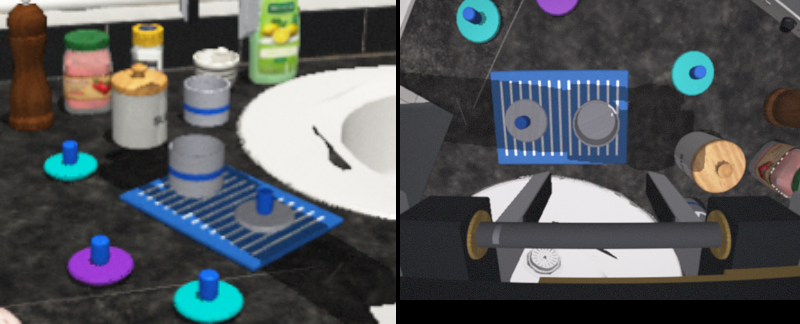

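The lid (525,122) and the upright tin (597,122) both lie wholly on the mat. The lower tin has not moved.

```bash
python3 -c "from bench import sign_off;print(sign_off())"
```

```text
the job is handed in; nothing more can be done
None
```

The tiffin is apart and the job is handed in at about 17 s: the lid stands knob up on the mat, the upper tin stands upright beside it, both wholly on the mat, and the lower tin is still where it was.

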